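# Feed a V-block through the swing gate onto the sprung buffer

## Task

Stand the V-block in the guide lane in front of the swing gate, its flat outer sides facing along the lane, and push it along the lane through the gate (do not lift it over). Feel for the sprung buffer at the far end, whose reach is set differently every time: press the block gently against it until the buffer is about half in, never to its bottom. Then leave the block resting against the buffer, with the gate swung shut behind it and the drilled block and the hexagon nut on the table left where they lie.

Things in the scene. Friction and masses are not known exactly. Their poses are not given: they have to be found in the camera images.
- v_block: steel V-block, 50 (its x) x 60 (its y) x 45 mm (z), about 0.6 kg. Origin: centre of its underside; z up. The vee groove is in the top and runs along its x; the faces at y = +-30 mm are flat over the full height and are the ones to grip and to push on. It is the same either way round.
- lane: guide lane fixed to the table on a dark steel plate 6 mm thick (x -140 to +205, y -56 to +50 mm in its own frame). Origin: plate underside, lane centre line, line of the shut gate. x points along the lane in the feeding direction, y left of it, z up. Angle rails, tops 30 mm above the table, leave a lane 56 mm wide, open above, from x = -125 (flared mouth from -142) to +170 mm.
- lane_start (a point): point on the plate's top (6 mm above the table) on the lane's centre line, 90 mm before the gate: a good place to stand the block, with its own y along the lane's x
- gate_pin (a point): top of the gate's upright hinge pin, lane x = 0, y = -35 mm, 57 mm above the table. Between lane x = -8 and +84 mm the right-hand (-y) rail is set back to y = -40 mm as a pocket for the open leaf, with a slanted lead-in back to the lane at x = 66 to 84 mm.
- gate (a joint): swing of the gate: 0 shut across the lane, 1.57 rad fully open towards the lane's +x; it cannot open the other way. Aluminium leaf 60 mm long, 3 mm thick, 21 to 51 mm above the table. A light spring (0.7 N at the leaf's end when shut, 2.8 N when open) swings it shut when nothing holds it; it clears the block once the block's rear face is beyond lane x = 65 mm.
- end_bracket: grey bracket 24 x 46 x 40 mm fixed on the plate at the far end, lane x = 188 mm (origin: centre of its underside, axes as the lane's). It carries a clamped steel sleeve with a sprung buffer pointing back at the gate: a round rubber pad, 26 mm across, centre 27 mm above the table. The reach is set anew each time and not measured: the pad's face stands anywhere from lane x = 125 to 153 mm.
- buffer_axis (a point): point on the buffer's axis at the bracket's front, 27 mm above the table (not on the pad). The buffer yields 10 mm at 1.6 N per mm (half in: 8 N, bottom: 16 N), felt on top of the block's sliding friction (about 4 to 9 N). Let go, it pushes the block back a few mm at most and stays in touch with it.
- block_123: bystander: ground steel block with holes, 51 x 76 x 25 mm, origin centre of its underside
- hex_nut: bystander: large hexagon nut 30 x 34 x 22 mm, origin centre of its underside
Mind the look-alikes: they are no part of the job. There is more than one size of the v_block; the one meant has the size given above.

How it is judged (in metres and radians):
On the way, in this order (a step that is already met when the one before it is completed fails the run):
1. the V-block stands in the lane in front of the shut gate, flat sides along the lane (x of v_block in the frame of lane between -0.135 and -0.03 m and y of v_block in the frame of lane between -0.008 and 0.008 m and height (world z) of v_block below 0.01 m and angle between v_block's own z axis and vertical below 0.08 rad and angle between the y axis of v_block and the x axis of lane, either way round below 0.25 rad), for 0.2 s.
2. the block passes through the gate, which it holds swung open (x of v_block in the frame of lane between 0 and 0.06 m and height (world z) of v_block below 0.012 m and value of joint gate above 0.8 rad), for 0.05 s.
3. the block is pressed against the buffer with 5 to 13 N, about half its travel (contact force between v_block and end_bracket between 5 and 13 N and height (world z) of v_block below 0.012 m), for 0.2 s.
At the end, for the whole second after the job is handed in: The V-block stands upright and at rest on the lane's plate beyond the gate, within 10 mm of the centre line and 0.2 rad of square, still touching the buffer (more than 0.3 N), and the gate is shut (below 0.08 rad) (contact force between v_block and end_bracket above 0.3 N and x of v_block in the frame of lane between 0.085 and 0.14 m and y of v_block in the frame of lane between -0.01 and 0.01 m and height (world z) of v_block below 0.01 m and angle between v_block's own z axis and vertical below 0.08 rad and angle between the y axis of v_block and the x axis of lane, either way round below 0.2 rad and linear speed of v_block below 0.01 m/s and value of joint gate below 0.08 rad).
It fails at once if the buffer is pressed to its bottom (block on buffer above 15.5 N) (contact force between v_block and end_bracket above 15.5 N).
It fails at once if the block is lifted at or beyond the gate (x of v_block in the frame of lane between -0.02 and 0.25 m and y of v_block in the frame of lane between -0.08 and 0.08 m and height (world z) of v_block above 0.018 m).
It fails at once if a bystander is disturbed (moved more than 20 mm) (distance of any of block_123, hex_nut from where it was at the start of the episode above 0.02 m).
It also fails if it takes over 64 s, if anything falls off the work surface, if the arm or the gripper's body presses on something with over 40 N, if the wrist force passes 120 N, or if a joint passes its speed limit or range.

## Robot

A 7-joint arm with a two-finger parallel gripper is mounted at the origin on the work surface; the furniture and walls round the work are solid. World frame = base frame: x ahead of the robot, y to its left, z up, the work surface at z = 0. Lengths are in mm, angles in rad, forces in N, time in s.
With the tool pointing down it reaches from about 375 to 925 mm from the base axis. Payload 3.1 kg.
Tool frame: the origin (TCP) lies at the very end of the fingers, on their centre line; the grasp point (between the pads) lies 19 mm behind it; z points along the fingers, y is the line along which they close (so a half turn about z gives the same grasp; the last joint's range is limited). The gripper opens to 85 mm and grips with 20 to 120 N. Pads are 22 mm wide; open, the fingers measure 114 mm over their backs; the gripper's body (76 mm by 85 mm) begins 54 mm behind the grasp point. The pads swing forward as they close: fully open they stand 13 mm farther back than shut.
Start: joints at [1.152, 0.383, 0.044, 1.598, -0.018, 1.161, -0.05], TCP at [204.981, -616.835, 231.269] pointing down, gripper open.
Joint ranges: [-2.61, 2.61], [-0.41, 2.15], [-1.48, 1.57], [0, 2.5], [-1.57, 4.71], [0.05, 1.97], [-2.85, 2.85]. Speed limits (rad/s): [2.79, 2.79, 3.14, 3.14, 3.14, 3.14, 3.14].

## Interface

Orientations are given as a unit quaternion [w, x, y, z].
In Python, from bench import r, imaging, workorder gives the robot as it stands.
- The arm moves only by the shell command python3 -m handwheel 'ROWS'. ROWS is JSON, a list that holds one entry, the list of rows, each a list of 7 numbers: the shift along the world's x, y, z normalised to -1 to 1, where 1 is 300 mm, then the turn, a rotation vector about the world's x, y, z normalised to -1 to 1, where 1 is pi/4 rad, then the gripper command: -1 is shut, 1 is fully open, values between are in proportion. In form: [[[x, y, z, rx, ry, rz, jaw], ...]]. A call has 1 to 5 rows; each row is the pose to reach, as a shift and turn from the pose commanded when the call began; what a row does not reach only later rows make up. A row lasts 1/10 s, in which the tool goes at most 50 mm and 8.59 degrees, less where a joint would pass 70% of its speed; a pose out of reach is approached as far as the arm can. A call with a number of a shift or a turn outside -1 to 1 is refused whole. A call with a gripper value outside its range is refused whole. The fingers move at their own pace and stop on an object; the grip force is fixed at half the most. Time passes only in rows, so rows that repeat a pose let the fingers close. It gives the time, the measured TCP pose, the force, the opening and the grip force at its end, in the units of the state.
- r.get_state(): the state, without advancing time (a new reading comes with each control period).
- imaging.grab_frame(name): name is "scene" or "top" or "wrist"; returns a dict with "img" (384x512x3 uint8, red, green, blue), "fovy" (degrees; the focal length in pixels is half the picture's height over the tangent of half this angle, whatever the lens; pixels are square), "cx", "cy" (the principal point, pixels), "xyz" and "attitude" of the camera in the world. Camera axes: x right, y down, z forward; pixel columns grow to the right and rows downward; lengths in mm; the calibration is good to about 2 mm. A picture is of the moment at which its call begins. There is no depth.
- workorder.sign_off(): hands the job in; it is judged then, once.
The state is a dict: "t": time; "joint_pos": joint angles; "qd": joint speeds; "effort": joint torques, N m; "tcp_pos": TCP position; "eef_rot": TCP orientation; "force": force on the tool from outside, world axes, zero at the start; "moment": the same for the moment, N m; "finger_gap": finger opening in mm; "grasp_force": force on a finger pad.
Only numpy, scipy, OpenCV 4.12 (cv2) and the standard library are available. Lean on these libraries where they do the work, as an engineer would, in place of code of your own. Each camera call takes 0.05 s, during which the arm holds its last target. There are 200 camera calls.

## Working session

There is one attempt and no reset: what is moved stays moved. The work goes in short steps, Python scripts to look and compute and a shell command to move; the robot and the scene stay as the last step left them, time stands still between calls to the robot, and variables do not carry over. Pictures are saved under pics/ and viewed, at most 10 in all, crops included, and the job is handed in when it is done.

```bash
mkdir -p pics; ls; cat > h.py <<'E'
import numpy as np,cv2
from bench import r,imaging,workorder
from scipy.spatial.transform import Rotation as R
def grab(n,out=None):
    f=imaging.grab_frame(n)
    if out: cv2.imwrite('pics/'+out,f['img'][:,:,::-1])
    np.save('/tmp/%s.npy'%n,f,allow_pickle=True); return f
def load(n): return np.load('/tmp/%s.npy'%n,allow_pickle=True).item()
def rot(f):
    a=np.array(f['attitude'],float)
    return a if a.shape==(3,3) else R.from_quat(np.roll(a,-1)).as_matrix()
def foc(f): return f['img'].shape[0]/2/np.tan(np.radians(f['fovy'])/2)
def ray(f,u,v,z):
    F=foc(f); d=rot(f)@np.array([(u-f['cx'])/F,(v-f['cy'])/F,1]); p=np.array(f['xyz'],float)
    return p+d*(z-p[2])/d[2]
def proj(f,P):
    q=rot(f).T@(np.array(P,float)-np.array(f['xyz'])); return q[:2]/q[2]*foc(f)+[f['cx'],f['cy']]
E
python3 - <<'E'
from h import *
a=grab('top','top.png');b=grab('scene','scene.png');
for f in(a,b):print({k:v for k,v in f.items() if k!='img'})
s=r.get_state();print(s)
E
```

```text
pics
{'fovy': 46.86422196914991, 'cx': 255.25418311431505, 'cy': 191.02965186651247, 'xyz': array([ 251.72732163,    7.54562802, 1352.44852765]), 'attitude': array([ 0.03159837, -0.70331777,  0.70944134, -0.03222801])}
{'fovy': 53.4990424185112, 'cx': 248.95651999635083, 'cy': 190.7662139229224, 'xyz': array([-290.62468679,  559.75388119,  546.28021444]), 'attitude': array([ 0.21804775, -0.37446396,  0.77804353, -0.45484084])}
{'t': 0.1, 'joint_pos': array([ 1.15218803,  0.3837922 ,  0.04382145,  1.59944901, -0.01790165,
        1.16117674, -0.04989922]), 'qd': array([ 0.00104541,  0.00038226,  0.00064831, -0.00452408,  0.00059318,
        0.00035319,  0.00088543]), 'effort': array([ 2.66669114e-03, -4.34727216e+01,  1.02934409e+00, -2.50455540e+01,
        1.08767129e-02,  5.42722075e-03,  5.88034624e-06]), 'tcp_pos': array([ 204.70127707, -616.013097  ,  229.97249374]), 'eef_rot': array([-1.18965968e-03,  9.87154612e-01,  1.59763234e-01, -2.54416149e-04]), 'force': array([0.07022479, 0.17577078, 0.36007095]), 'moment': array([ 0.00728316, -0.01549076,  0.08568544]), 'grasp_force': 0.0, 'finger_gap': 85.7503013973417}
```

View pics/top.png

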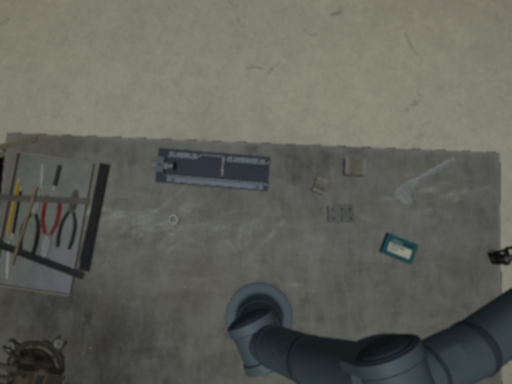

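View pics/scene.png

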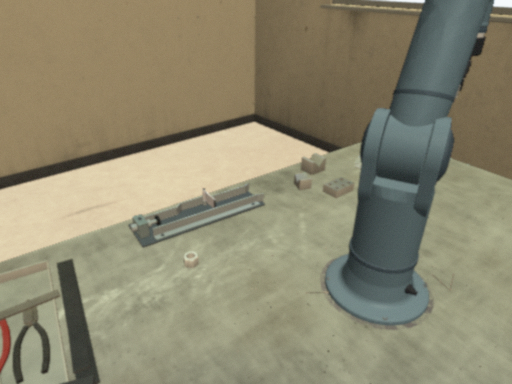

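Top view: the lane is at about (212,168) with the bracket at its left end (165,165), so it feeds towards +y, and the gate is near (222,165). The drilled block is at (340,213) and the nut at (173,219). There are two V-block candidates: the larger at (354,166) and the smaller, rotated one at (320,184). I'll measure both and confirm in an enlarged crop.

```bash
python3 - <<'E'
from h import *
f=load('top'); im=f['img']
A=cv2.resize(im[145:235,295:385],None,fx=6,fy=6,interpolation=cv2.INTER_CUBIC)[:,:,::-1]
B=cv2.resize(im[140:200,145:280],None,fx=5.8,fy=5.8,interpolation=cv2.INTER_CUBIC)[:,:,::-1]
cv2.imwrite('pics/c1.png',A);cv2.imwrite('pics/c2.png',B)
for n,(u,v) in dict(big=(354,166),small=(320,184),drill=(340,213),nut=(173,219),gate=(222,165)).items(): print(n,ray(f,u,v,25).round())
# edge scale
print(np.linalg.norm(ray(f,354,166,45)-ray(f,355,166,45)))
g=cv2.cvtColor(im,cv2.COLOR_RGB2HSV)
for p in[(166,354),(184,320),(213,340),(200,330)]:print(im[p],g[p])
E
```

```text
big [ 445. -293.   25.]
small [ 391. -189.   25.]
drill [ 304. -247.   25.]
nut [290. 253.  25.]
gate [452. 106.  25.]
2.9793047358017293
[79 80 71] [33 29 80]
[83 86 75] [38 33 86]
[75 78 76] [70 10 78]
[92 93 88] [36 14 93]
```

View pics/c1.png

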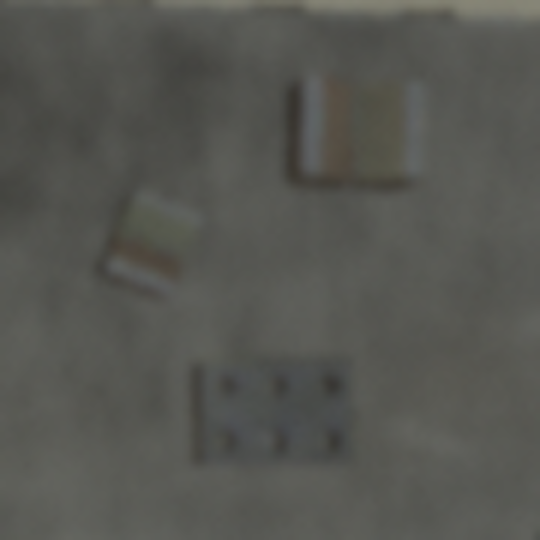

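View pics/c2.png

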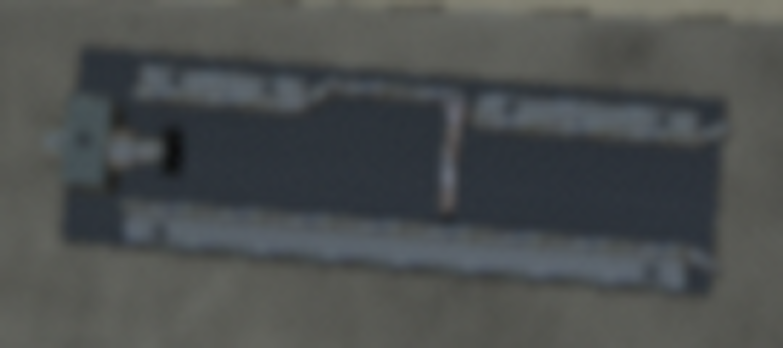

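The larger one at (354,166) spans about 61 x 51 mm, which fits 60 x 50, so that is the V-block. Its vee runs along world x. The one at (320,184) is only about 40 mm, so it is the look-alike. Next I'll fit the lane plate corners from the crop.

```bash
python3 - <<'E'
from h import *
f=load('top')
px=lambda x,y,s,ox,oy:((x+.5)/s-.5+ox,(y+.5)/s-.5+oy)
C=[ray(f,*px(x,y,5.8,145,140),6) for x,y in[(83,47),(725,98),(711,293),(65,240)]]
fr,br,bl,fl=C  # far right(-y lane), back right, back left, far left
print(np.round(C)); print([np.linalg.norm(C[i]-C[i-1]).round() for i in range(4)])
ux=(fr+fl-br-bl);ux/=np.linalg.norm(ux);uy=np.array([-ux[1],ux[0],0])
ctr=sum(C)/4; o=ctr-ux*32.5+uy*3; o[2]=0
print('lane o',o.round(1),'yaw',np.degrees(np.arctan2(ux[1],ux[0])).round(2))
# gate leaf & pad check
for n,p,z in[('hinge',(458,95),54),('leafend',(446,212),51),('pad',(172,150),38)]:
  d=ray(f,*px(*p,5.8,145,140),z)-o; print(n,d@ux,d@uy)
S=ray(f,*px(361,131,6,295,145),45);print('block',S)
for p in[(302,78),(425,82),(421,183),(297,183)]:print(ray(f,*px(*p,6,295,145),45).round())
s=r.get_state();q=R.from_quat(np.roll(s['eef_rot'],-1));print(q.as_matrix().round(3))
E
```

```text
[[510. 301.   6.]
 [480. -39.   6.]
 [376. -31.   6.]
 [407. 310.   6.]]
[np.float64(103.0), np.float64(342.0), np.float64(104.0), np.float64(342.0)]
lane o [437.4 103.2   0. ] yaw 84.85
hinge -0.9283374443479357 -37.25445298121077
leafend 0.14893464337546236 22.879028974858823
pad 145.101984099116 0.7030420574977096
block [ 441.14859962 -291.13361223   45.        ]
[ 468. -263.   45.]
[ 465. -324.   45.]
[ 415. -320.   45.]
[ 415. -259.   45.]
[[ 0.949  0.315 -0.001]
 [ 0.315 -0.949  0.002]
 [-0.    -0.002 -1.   ]]
```

```bash
python3 -m handwheel '[[[0.39,0.54,0,0,0,-0.2,1],[0.39,0.54,0,0,0,-0.2,1],[0.39,0.54,0,0,0,-0.2,1],[0.39,0.54,0,0,0,-0.2,1],[0.39,0.54,0,0,0,-0.2,1]]]'
python3 -m handwheel '[[[0.39,0.54,0,0,0,-0.21,1],[0.39,0.54,0,0,0,-0.21,1],[0.39,0.54,0,0,0,-0.21,1],[0.39,0.54,0,0,0,-0.21,1],[0.39,0.54,0,0,0,-0.21,1]]]'
python3 - <<'E'
from h import *
f=grab('wrist','w1.png');print({k:v for k,v in f.items() if k!='img'})
s=r.get_state();print(s['t'],s['tcp_pos'],R.from_quat(np.roll(s['eef_rot'],-1)).as_matrix().round(3))
E
```

```text
t: 0.6
tcp_pos: [329.1, -446.4, 230.6]
eef_rot: [-0.003, 0.996, 0.089, 0.002]
force: [0.7, 0.4, 0.3]
finger_gap: 85.3
grasp_force: 0.0
t: 1.1
tcp_pos: [444.0, -284.5, 231.1]
eef_rot: [-0.002, 1.0, 0.006, 0.001]
force: [0.1, -0.1, 0.3]
finger_gap: 85.4
grasp_force: 0.0
{'fovy': 59.39567694848672, 'cx': 252.92520023850113, 'cy': 198.400838621475, 'xyz': array([ 520.84101384, -284.75515983,  373.75903592]), 'attitude': array([ 0.10811789,  0.7032371 , -0.69411082, -0.10944529])}
1.15 [ 442.06624549 -287.50299615  231.00563889] [[ 1.     0.009  0.001]
 [ 0.009 -1.     0.002]
 [ 0.001 -0.002 -1.   ]]
```

View pics/w1.png

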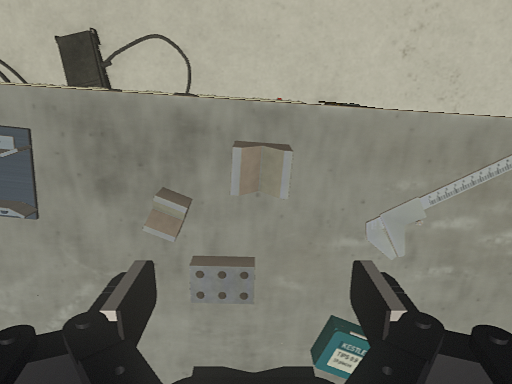

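The wrist view shows the V-block with its top corners near (233,147), (292,151), (289,198) and (231,195). The drilled block is at (222,280) and the small V-block at (167,213). I'll cast those corners onto z=45.

```bash
python3 - <<'E'
from h import *
f=load('wrist')
C=np.array([ray(f,*p,45) for p in[(233,147),(292,151),(289,198),(231,195)]]);print(C.round(),C.mean(0))
for i in range(4):
  d=C[i]-C[i-1];print(np.linalg.norm(d).round(1),np.degrees(np.arctan2(d[1],d[0])).round(1))
im=f['img'][125:215,215:310]
cv2.imwrite('pics/c3.png',cv2.resize(im,None,fx=6,fy=6,interpolation=cv2.INTER_CUBIC)[:,:,::-1])
E
```

```text
[[ 468. -265.   45.]
 [ 465. -323.   45.]
 [ 417. -322.   45.]
 [ 419. -262.   45.]] [ 442.44168866 -292.81460463   45.        ]
49.2 -2.7
57.9 -93.1
48.4 179.1
59.4 87.7
```

View pics/c3.png

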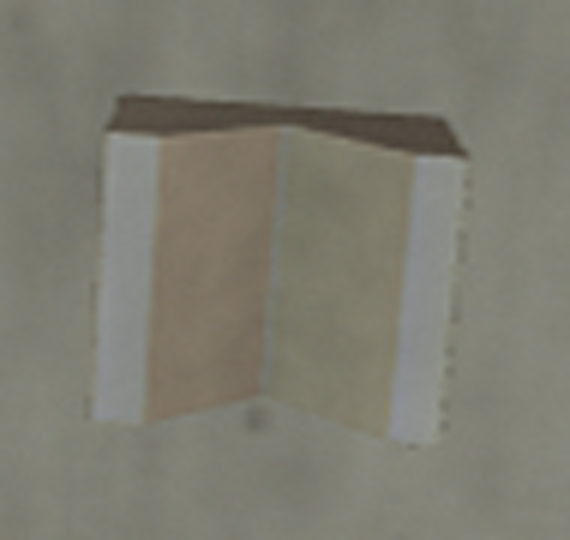

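```bash
python3 -m handwheel '[[[0.01,0.0,-0.4,0,0,-0.055,1],[0.01,0,-0.4,0,0,-0.055,1],[0.01,0,-0.45,0,0,-0.055,1],[0.01,0,-0.45,0,0,-0.055,1],[0.01,0,-0.45,0,0,-0.055,1]]]'
python3 -m handwheel '[[[0,0,-0.05,0,0,0,1],[0,0,-0.1,0,0,0,1],[0,0,-0.1,0,0,0,1],[0,0,-0.1,0,0,0,1],[0,0,-0.1,0,0,0,1]]]'
python3 - <<'E'
from h import *
s=r.get_state();print(s['tcp_pos'],R.from_quat(np.roll(s['eef_rot'],-1)).as_matrix().round(3),s['force'])
E
```

```text
t: 1.65
tcp_pos: [440.9, -294.0, 96.1]
eef_rot: [-0.0, 1.0, -0.023, -0.001]
force: [-0.1, -0.4, 0.2]
finger_gap: 85.5
grasp_force: 0.0
t: 2.15
tcp_pos: [443.4, -294.1, 68.4]
eef_rot: [0.001, 1.0, -0.022, 0.002]
force: [0.8, 0.4, 0.2]
finger_gap: 85.3
grasp_force: 0.0
[ 443.43451149 -294.08102002   68.41759495] [[ 0.999 -0.045  0.003]
 [-0.045 -0.999 -0.002]
 [ 0.003  0.002 -1.   ]] [0.79161441 0.42430708 0.2139187 ]
```

```bash
python3 -m handwheel '[[[0,0,-0.1,0,0,0,1],[0,0,-0.18,0,0,0,1],[0,0,-0.18,0,0,0,1],[0,0,-0.18,0,0,0,-1],[0,0,-0.18,0,0,0,-1]]]'
python3 -m handwheel '[[[0,0,0,0,0,0,-1],[0,0,0,0,0,0,-1],[0,0,0,0,0,0,-1],[0,0,0,0,0,0,-1],[0,0,0,0,0,0,-1]]]'
python3 -m handwheel '[[[0,0,0.05,0,0,0,-1],[0,0,0.2,0,0,0,-1],[0,0,0.35,0,0,0,-1],[0,0,0.4,0,0,0,-1],[0,0,0.4,0,0,0,-1]]]'
```

```text
t: 2.65
tcp_pos: [443.5, -292.6, 14.1]
eef_rot: [-0.0, 1.0, -0.022, 0.001]
force: [-3.5, 0.3, 43.9]
finger_gap: 59.0
grasp_force: 40.1
t: 3.15
tcp_pos: [443.8, -292.8, 14.4]
eef_rot: [0.0, 1.0, -0.022, 0.001]
force: [0.3, 2.9, 6.8]
finger_gap: 58.8
grasp_force: 68.6
t: 3.65
tcp_pos: [443.5, -294.5, 135.7]
eef_rot: [0.002, 1.0, -0.022, 0.003]
force: [0.3, 0.4, -6.0]
finger_gap: 58.8
grasp_force: 69.6
```

```bash
python3 -m handwheel '[[[-0.025,0.5,0.03,0,0,-0.055,-1],[-0.025,0.5,0.03,0,0,-0.055,-1],[-0.025,0.5,0.03,0,0,-0.055,-1],[-0.025,0.5,0.03,0,0,-0.055,-1],[-0.025,0.5,0.03,0,0,-0.055,-1]]]'
python3 -m handwheel '[[[-0.025,0.5,0,0,0,0,-1],[-0.025,0.5,0,0,0,0,-1],[-0.025,0.52,0,0,0,0,-1],[-0.025,0.52,0,0,0,0,-1],[-0.025,0.52,0,0,0,0,-1]]]'
python3 - <<'E'
from h import *
f=grab('wrist','w2.png');print({k:v for k,v in f.items() if k!='img'})
s=r.get_state();print(s['t'],s['tcp_pos'],R.from_quat(np.roll(s['eef_rot'],-1)).as_matrix().round(3))
E
```

```text
t: 4.15
tcp_pos: [432.1, -140.7, 139.3]
eef_rot: [-0.0, 0.999, -0.041, -0.002]
force: [0.1, -1.1, -6.4]
finger_gap: 58.7
grasp_force: 69.7
t: 4.65
tcp_pos: [426.1, 13.7, 140.3]
eef_rot: [0.0, 0.999, -0.042, -0.001]
force: [-0.3, -0.8, -5.9]
finger_gap: 58.6
grasp_force: 69.8
{'fovy': 59.39567694848672, 'cx': 252.92520023850113, 'cy': 198.400838621475, 'xyz': array([503.34892302,   6.53743176, 282.61184337]), 'attitude': array([-0.10585518, -0.66832293,  0.72733459,  0.11455801])}
4.7 [426.23775707  11.79205523 140.32913929] [[ 0.996 -0.088 -0.002]
 [-0.088 -0.996 -0.001]
 [-0.002  0.001 -1.   ]]
```

View pics/w2.png

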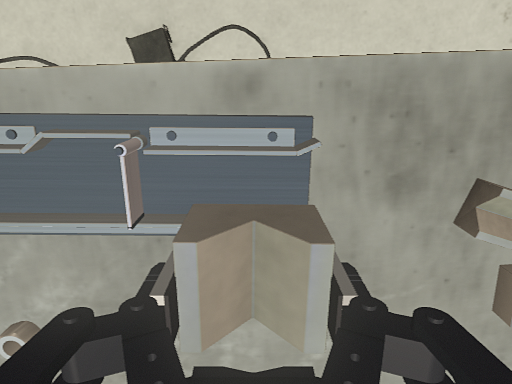

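The wrist view shows the block gripped squarely, with its top corners at about (174,241) and (334,243). The gate is at (130,180). The right rail edge runs along v≈152 and the left rail along v≈220. I need the rail edges enlarged to work out the lane line.

```bash
python3 - <<'E'
from h import *
f=load('wrist');im=f['img']
cv2.imwrite('pics/c4.png',cv2.resize(im[105:255,0:200],None,fx=4,fy=4,interpolation=cv2.INTER_CUBIC)[:,:,::-1])
for u in (20,60,100,160,200,260):
  print(u,[(v,int(im[v,u].mean())) for v in list(range(144,162))], [(v,int(im[v,u].mean())) for v in range(208,240)] if u<120 else '')
E
```

```text
20 [(144, 100), (145, 86), (146, 92), (147, 88), (148, 86), (149, 117), (150, 149), (151, 150), (152, 133), (153, 105), (154, 91), (155, 94), (156, 93), (157, 91), (158, 94), (159, 94), (160, 92), (161, 94)] [(208, 98), (209, 98), (210, 97), (211, 96), (212, 95), (213, 89), (214, 90), (215, 92), (216, 90), (217, 90), (218, 92), (219, 93), (220, 91), (221, 87), (222, 105), (223, 147), (224, 156), (225, 152), (226, 146), (227, 149), (228, 150), (229, 153), (230, 157), (231, 153), (232, 130), (233, 90), (234, 106), (235, 147), (236, 143), (237, 142), (238, 146), (239, 148)]
60 [(144, 94), (145, 94), (146, 94), (147, 96), (148, 97), (149, 95), (150, 97), (151, 94), (152, 94), (153, 95), (154, 94), (155, 96), (156, 95), (157, 91), (158, 95), (159, 97), (160, 95), (161, 93)] [(208, 97), (209, 98), (210, 97), (211, 97), (212, 96), (213, 90), (214, 90), (215, 92), (216, 93), (217, 92), (218, 93), (219, 95), (220, 95), (221, 90), (222, 93), (223, 144), (224, 159), (225, 157), (226, 153), (227, 152), (228, 150), (229, 151), (230, 156), (231, 155), (232, 154), (233, 88), (234, 97), (235, 145), 
[... 552 characters left out ...]
4, 96), (235, 136), (236, 148), (237, 146), (238, 146), (239, 145)]
160 [(144, 164), (145, 125), (146, 88), (147, 93), (148, 92), (149, 92), (150, 147), (151, 154), (152, 155), (153, 161), (154, 129), (155, 87), (156, 95), (157, 96), (158, 96), (159, 95), (160, 96), (161, 96)] 
200 [(144, 160), (145, 144), (146, 87), (147, 94), (148, 93), (149, 89), (150, 137), (151, 152), (152, 156), (153, 161), (154, 160), (155, 85), (156, 94), (157, 97), (158, 97), (159, 95), (160, 96), (161, 98)] 
260 [(144, 159), (145, 161), (146, 104), (147, 88), (148, 92), (149, 90), (150, 99), (151, 147), (152, 160), (153, 160), (154, 159), (155, 105), (156, 89), (157, 94), (158, 95), (159, 94), (160, 93), (161, 95)]
```

View pics/c4.png

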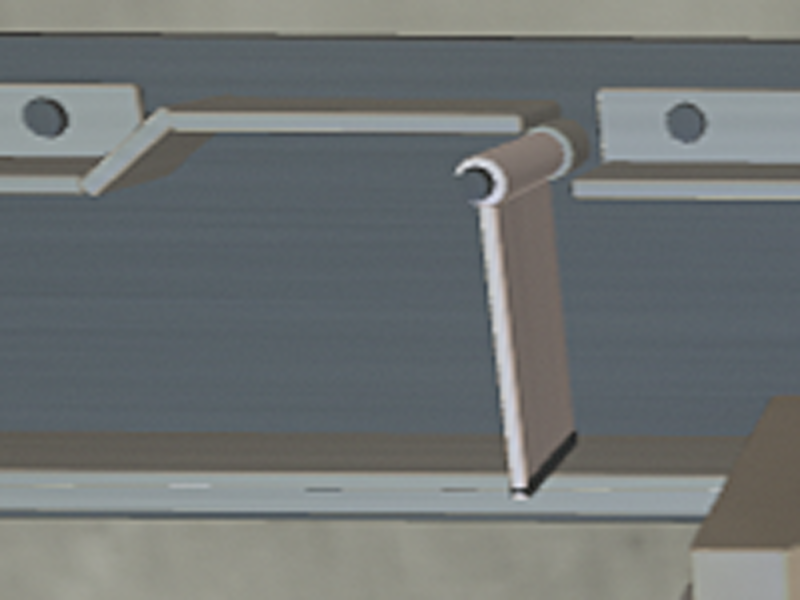

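```bash
python3 - <<'E'
from h import *
f=load('wrist')
L=np.array([ray(f,u,v,30)[:2] for u,v in[(20,222.2),(60,222.7),(100,222.8)]])
Rr=np.array([ray(f,u,v,30)[:2] for u,v in[(20,152.7),(160,154.2),(200,154.5),(260,154.9)]])
fl=np.polyfit(L[:,1],L[:,0],1);fr=np.polyfit(Rr[:,1],Rr[:,0],1)
print('yaws',[90-np.degrees(np.arctan(k[0])) for k in(fl,fr)])
yaw=np.arctan2(1,fr[0]);ux=np.array([np.cos(yaw),np.sin(yaw)]);uy=np.array([-ux[1],ux[0]])
yl,yr=(L@uy).mean(),(Rr@uy).mean();c=(yl+yr)/2;print('width',yl-yr)
pin=ray(f,120,150.5,57)[:2];print('pin',pin,'y',pin@uy-c)
o=c*uy+(pin@ux)*ux;print('o',o)
s=r.get_state();t=s['tcp_pos']
for z,ps in((t[2]+31,[(174,241),(334,243)]),(t[2]-14.2,[(193,206),(316,206)])):
  P=np.array([ray(f,*p,z)[:2] for p in ps]);e=P[0]-P[1];m=P.mean(0);
  print('len',np.linalg.norm(e),'yaw',np.degrees(np.arctan2(e[1],e[0])),'edge lane',(m-o)@ux,(m-o)@uy,'centre off tcp',(m+25*uy-t[:2]))
print('tcp lane',(t[:2]-o)@ux,(t[:2]-o)@uy, 'start',o-90*ux)
E
```

```text
yaws [np.float64(84.68238005596737), np.float64(84.61533781113127)]
width 56.53543846151166
pin [471.8598157   98.81010177] y -35.489883220182946
o [436.52654503 102.14053639]
len 58.0372824025195 yaw 84.3564095218484 edge lane -89.93739955164041 -22.840217246301535 centre off tcp [-0.30135164  1.01064235]
len 60.5421830538512 yaw 85.14826021657179 edge lane -90.34970992917809 -20.89449248567623 centre off tcp [-2.27718211  0.78274176]
tcp lane -90.91530267318538 1.764920438287941 start [428.08078278  12.53769547]
```

```bash
python3 -m handwheel '[[[0.01,0,-0.15,0,0,0,-1],[0.01,0,-0.28,0,0,0,-1],[0.01,0,-0.3,0,0,0,-1],[0.01,0,-0.3,0,0,0,-1],[0.01,0,-0.3,0,0,0,-1]]]'
python3 -m handwheel '[[[0,0,-0.01,0,0,0,-1],[0,0,-0.02,0,0,0,-1],[0,0,-0.03,0,0,0,-1],[0,0,-0.03,0,0,0,-1],[0,0,-0.03,0,0,0,-1]]]'
```

```text
t: 5.2
tcp_pos: [431.7, 11.9, 52.4]
eef_rot: [0.0, 0.999, -0.045, 0.001]
force: [1.0, 0.8, -5.7]
finger_gap: 58.7
grasp_force: 70.0
t: 5.7
tcp_pos: [429.9, 13.2, 42.3]
eef_rot: [0.0, 0.999, -0.044, 0.0]
force: [-0.4, -0.0, -7.1]
finger_gap: 58.9
grasp_force: 70.1
```

```bash
python3 -m handwheel '[[[0,0,-0.02,0,0,0,-1],[0,0,-0.04,0,0,0,-1],[0,0,-0.06,0,0,0,-1],[0,0,-0.06,0,0,0,-1],[0,0,-0.06,0,0,0,-1]]]'
```

```text
t: 6.2
tcp_pos: [429.5, 13.2, 23.8]
eef_rot: [-0.0, 0.999, -0.044, -0.001]
force: [0.2, 0.4, -6.4]
finger_gap: 58.9
grasp_force: 69.9
```

Now the block is well between the rails with no contact. I'll set it down, open the fingers and rise.

```bash
python3 -m handwheel '[[[0,0,-0.006,0,0,0,-1],[0,0,-0.01,0,0,0,-1],[0,0,-0.01,0,0,0,-1],[0,0,-0.01,0,0,0,-1],[0,0,-0.01,0,0,0,-1]]]'
python3 -m handwheel '[[[0,0,0,0,0,0,1],[0,0,0,0,0,0,1],[0,0,0,0,0,0,1],[0,0,0,0,0,0,1],[0,0,0,0,0,0,1]]]'
python3 -m handwheel '[[[0,0,0.05,0,0,0,1],[0,0,0.15,0,0,0,1],[0,0,0.3,0,0,0,1],[0,0,0.3,0,0,0,1],[0,0,0.3,0,0,0,1]]]'
python3 - <<'E'
from h import *
f=grab('wrist','w3.png')
s=r.get_state();print(s['t'],s['tcp_pos'])
E
```

```text
t: 6.7
tcp_pos: [430.1, 13.1, 21.4]
eef_rot: [-0.0, 0.999, -0.044, 0.0]
force: [-0.1, 0.8, -7.3]
finger_gap: 58.9
grasp_force: 70.0
t: 7.2
tcp_pos: [430.4, 13.2, 21.6]
eef_rot: [-0.0, 0.999, -0.044, 0.0]
force: [-0.4, -0.6, -0.1]
finger_gap: 85.3
grasp_force: 0.0
t: 7.7
tcp_pos: [431.3, 13.1, 112.6]
eef_rot: [0.0, 0.999, -0.044, 0.002]
force: [-0.6, -0.2, 0.1]
finger_gap: 85.3
grasp_force: 0.0
7.75 [429.86611649  12.98391927 111.3028966 ]
```

View pics/w3.png

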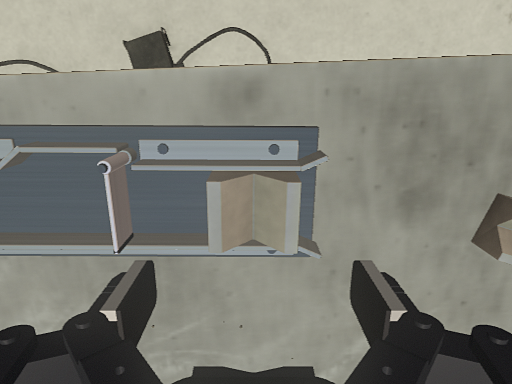

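The block stands square in the lane at (253,212), just in front of the shut gate. To push, I'll shut the fingers and turn 90° so both fingers bear on the rear face, low down.

```bash
python3 - <<'E'
from h import *
print(r.get_state()['joint_pos'].round(2))
E
python3 -m handwheel '[[[-0.025,-0.195,0,0,0,0,-1],[-0.025,-0.195,0,0,0,0,-1],[-0.025,-0.195,0,0,0,0,-1],[-0.025,-0.195,0,0,0,0,-1],[-0.025,-0.195,0,0,0,0,-1]]]'
```

```text
[ 0.26  0.16 -0.41  2.19  0.09  0.81 -1.86]
t: 8.25
tcp_pos: [422.2, -43.9, 110.7]
eef_rot: [-0.0, 0.999, -0.043, -0.001]
force: [-0.9, -0.1, 1.1]
finger_gap: 12.1
grasp_force: 0.0
```

```bash
python3 -m handwheel '[[[0,0,0,0,0,0.2,-1],[0,0,0,0,0,0.4,-1],[0,0,0,0,0,0.6,-1],[0,0,0,0,0,0.8,-1],[0,0,0,0,0,0.9,-1]]]'
python3 -m handwheel '[[[0,0,0,0,0,0.2,-1],[0,0,0,0,0,0.4,-1],[0,0,0,0,0,0.6,-1],[0,0,0,0,0,0.8,-1],[0,0,0,0,0,0.9,-1]]]'
python3 -m handwheel '[[[0,0,-0.1,0,0,0.2,-1],[0,0,-0.2,0,0,0.2,-1],[0,0,-0.3,0,0,0.2,-1],[0,0,-0.3,0,0,0.2,-1],[0,0,-0.3,0,0,0.2,-1]]]'
python3 - <<'E'
from h import *
s=r.get_state();M=R.from_quat(np.roll(s['eef_rot'],-1)).as_matrix();print(s['tcp_pos'],M.round(3),s['force'],s['joint_pos'].round(2))
o=np.array([436.5,102.1]);a=np.radians(84.63);ux=np.array([np.cos(a),np.sin(a)]);uy=np.array([-ux[1],ux[0]]);d=s['tcp_pos'][:2]-o;print('lane',d@ux,d@uy,'yaw',np.degrees(np.arctan2(M[1,0],M[0,0])))
E
```

```text
t: 8.75
tcp_pos: [422.6, -43.8, 111.1]
eef_rot: [-0.0, 0.951, 0.308, 0.0]
force: [0.2, -0.5, 1.0]
finger_gap: -0.2
grasp_force: 0.0
t: 9.25
tcp_pos: [422.6, -43.8, 111.2]
eef_rot: [-0.0, 0.786, 0.619, 0.0]
force: [0.1, 0.7, -0.1]
finger_gap: -0.2
grasp_force: 0.0
t: 9.75
tcp_pos: [422.2, -44.1, 21.2]
eef_rot: [-0.001, 0.737, 0.676, -0.0]
force: [0.3, -0.3, 0.1]
finger_gap: 0.1
grasp_force: 0.0
[422.21381957 -44.11024425  21.16644429] [[ 0.086  0.996 -0.001]
 [ 0.996 -0.086  0.001]
 [ 0.001 -0.002 -1.   ]] [ 0.28460856 -0.31869249  0.08924095] [ 0.43  0.34 -0.46  2.24  0.26  0.61 -0.31]
lane -146.9055436946595 0.5400980091531462 yaw 85.09310780290976
```

```bash
python3 -m handwheel '[[[0,0.01,-0.023,0,0,0,-1],[0.003,0.03,-0.023,0,0,0,-1],[0.006,0.06,-0.023,0,0,0,-1],[0.008,0.09,-0.023,0,0,0,-1],[0.011,0.12,-0.023,0,0,0,-1]]]'
python3 -m handwheel '[[[0.003,0.03,0,0,0,0,-1],[0.006,0.06,0,0,0,0,-1],[0.008,0.09,0,0,0,0,-1],[0.011,0.12,0,0,0,0,-1],[0.014,0.15,0,0,0,0,-1]]]'
python3 - <<'E'
from h import *
s=r.get_state();o=np.array([436.5,102.1]);a=np.radians(84.63);ux=np.array([np.cos(a),np.sin(a)]);uy=np.array([-ux[1],ux[0]]);d=s['tcp_pos'][:2]-o;print('lane',d@ux,d@uy,'F',s['force'][:2]@ux,s['force'][:2]@uy,s['force'][2])
E
```

```text
t: 10.25
tcp_pos: [426.4, -11.1, 15.3]
eef_rot: [0.002, 0.738, 0.675, -0.001]
force: [-2.0, -6.6, 3.7]
finger_gap: -0.1
grasp_force: 3.3
t: 10.75
tcp_pos: [430.5, 33.3, 15.3]
eef_rot: [0.002, 0.738, 0.675, -0.001]
force: [-0.3, -7.7, 5.2]
finger_gap: -0.1
grasp_force: 6.1
lane -69.08759859104035 -0.4190588142226206 F -7.7341730005351685 -0.4752849889392282 5.196808468210705
```

```bash
python3 -m handwheel '[[[0.003,0.036,0,0,0,0,-1],[0.007,0.072,0,0,0,0,-1],[0.01,0.108,0,0,0,0,-1],[0.014,0.144,0,0,0,0,-1],[0.017,0.18,0,0,0,0,-1]]]'
python3 -m handwheel '[[[0.003,0.036,0,0,0,0,-1],[0.007,0.072,0,0,0,0,-1],[0.01,0.108,0,0,0,0,-1],[0.014,0.144,0,0,0,0,-1],[0.017,0.17,0,0,0,0,-1]]]'
cat > l.py <<'E'
from h import *
s=r.get_state();o=np.array([436.5,102.1]);a=np.radians(84.63);ux=np.array([np.cos(a),np.sin(a)]);uy=np.array([-ux[1],ux[0]]);d=s['tcp_pos'][:2]-o;print('lane',d@ux,d@uy,'F',s['force'][:2]@ux,s['force'][:2]@uy,s['force'][2])
E
python3 l.py
```

```text
t: 11.25
tcp_pos: [434.0, 82.9, 15.0]
eef_rot: [0.002, 0.739, 0.673, -0.005]
force: [-2.7, -12.0, 8.6]
finger_gap: 0.0
grasp_force: 6.3
t: 11.75
tcp_pos: [430.5, 99.6, 14.0]
eef_rot: [0.013, 0.744, 0.667, -0.035]
force: [-16.4, -75.6, 59.7]
finger_gap: -0.1
grasp_force: 40.5
lane -3.0246663396329345 5.737226964458048 F -76.79507544054148 9.260967579842498 59.70602463152168
```

```bash
python3 -m handwheel '[[[-0.005,-0.05,0,0,0,0,-1],[-0.01,-0.1,0,0,0,0,-1],[-0.014,-0.15,0,0,0,0,-1],[-0.016,-0.17,0,0,0,0,-1],[-0.016,-0.17,0,0,0,0,-1]]]'
python3 l.py
python3 - <<'E'
from h import *
w=grab('wrist')['img'];t=grab('top')['img']
c=cv2.resize(t[140:200,145:280],(512,228),interpolation=cv2.INTER_CUBIC)
cv2.imwrite('pics/m1.png',np.vstack([w[:,:,::-1],c[:,:,::-1]])[:600])
E
```

```text
t: 12.25
tcp_pos: [435.6, 89.8, 14.8]
eef_rot: [0.0, 0.738, 0.675, 0.0]
force: [0.1, 0.9, -0.4]
finger_gap: -0.2
grasp_force: 0.0
lane -12.29861296336697 -0.3018241591469043 F 0.8836449537306572 0.017330069794204303 -0.4173318487323415
```

```bash
python3 -c "
import cv2;a=cv2.imread('pics/m1.png');cv2.imwrite('pics/m2.png',cv2.resize(a,None,fx=0.98,fy=0.98));print(a.shape)"
```

```text
(600, 512, 3)
```

View pics/m1.png

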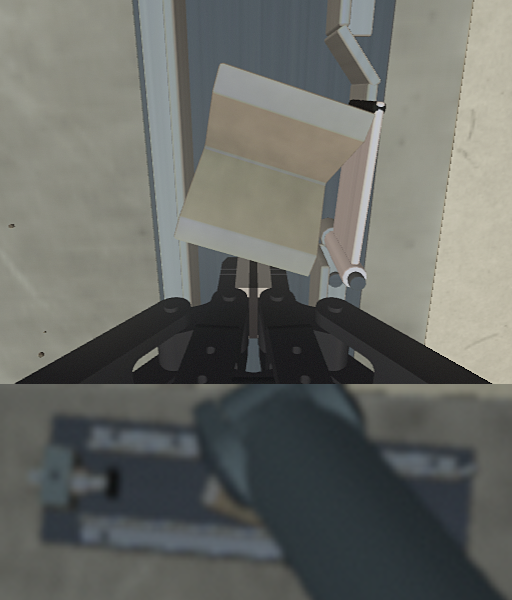

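The wrist view shows the block yawed clockwise by about 20°. Its front right corner at about (370,125) is wedged against the opened leaf, and its rear face runs (178,235) to (312,275). I'll grip its flat faces again to square it up, then slide it past the lead-in without lifting. First I need its pose.

```bash
cat > m.py <<'E'
from h import *
f=load('wrist');o=np.array([436.5,102.1]);a=np.radians(84.63);U=np.array([[np.cos(a),np.sin(a)],[-np.sin(a),np.cos(a)]])
def lane(u,v,z): return U@(ray(f,u,v,z)[:2]-o)
E
python3 - <<'E'
from m import *
P=np.array([lane(*p,51) for p in[(222,66),(372,128),(312,275),(178,235)]]);print(P.round(1))
for i in range(4):
  d=P[i]-P[i-1];print(np.linalg.norm(d).round(1),np.degrees(np.arctan2(d[1],d[0])).round(1))
print(P.mean(0)); print('pin',lane(355,275,57),'leaf tip',lane(380,105,51))
g=f['img']
for v in (140,180,215,250): # left edge column per row
  row=g[v].astype(int); print(v,[tuple(row[u]) for u in range(176,226,4)][:3])
E
```

```text
[[ 71.8  10.2]
 [ 54.1 -35.9]
 [  2.3 -20.3]
 [ 17.6  26.6]]
56.6 -16.8
49.4 -111.0
54.1 163.3
49.3 72.0
[36.48250213 -4.86923128]
pin [  5.96745159 -33.63431998] leaf tip [ 61.01906545 -37.58323636]
140 [(np.int64(145), np.int64(155), np.int64(154)), (np.int64(140), np.int64(138), np.int64(129)), (np.int64(91), np.int64(88), np.int64(83))]
180 [(np.int64(150), np.int64(157), np.int64(154)), (np.int64(148), np.int64(157), np.int64(156)), (np.int64(104), np.int64(100), np.int64(92))]
215 [(np.int64(134), np.int64(142), np.int64(143)), (np.int64(138), np.int64(131), np.int64(113)), (np.int64(145), np.int64(142), np.int64(125))]
250 [(np.int64(144), np.int64(153), np.int64(154)), (np.int64(144), np.int64(150), np.int64(141)), (np.int64(147), np.int64(157), np.int64(155))]
```

```bash
python3 -m handwheel '[[[0,-0.01,0.05,0,0,0,-1],[0,-0.01,0.2,0,0,0,-1],[0,-0.01,0.32,0,0,-0.2,1],[0,-0.01,0.32,0,0,-0.4,1],[0,-0.01,0.32,0,0,-0.6,1]]]'
python3 -m handwheel '[[[0,0,0,0,0,-0.2,1],[0.01,0.05,0,0,0,-0.4,1],[0.02,0.1,0,0,0,-0.6,1],[0.027,0.17,0,0,0,-0.8,1],[0.027,0.17,0,0,0,-0.95,1]]]'
python3 -m handwheel '[[[0,0,0,0,0,-0.2,1],[0,0,0,0,0,-0.4,1],[0,0,0,0,0,-0.46,1],[0,0,0,0,0,-0.46,1],[0,0,0,0,0,-0.46,1]]]'
python3 l.py; python3 - <<'E'
from h import *
grab('wrist','w4.png');M=R.from_quat(np.roll(r.get_state()['eef_rot'],-1)).as_matrix();print(np.degrees(np.arctan2(M[1,0],M[0,0])))
# refine block pose: top surface mask vs plate (bluish), crop above lane
f=load('wrist');o=np.array([436.5,102.1]);a=np.radians(84.63);U=np.array([[np.cos(a),np.sin(a)],[-np.sin(a),np.cos(a)]])
im=f['img'].astype(int);m=((im[:,:,0]-im[:,:,2])>3).astype(np.uint8)
c=[proj(f,np.r_[o+U.T@np.array(p),51]) for p in[(85,40),(85,-45),(-15,-45),(-15,40)]]
k=np.zeros_like(m);cv2.fillPoly(k,[np.int32(c)],1);m*=k
m=cv2.morphologyEx(m,cv2.MORPH_OPEN,np.ones((3,3)))
cs,_=cv2.findContours(m,cv2.RETR_EXTERNAL,cv2.CHAIN_APPROX_SIMPLE);
for q in sorted(cs,key=cv2.contourArea)[-3:]:
  ap=cv2.approxPolyDP(q,4,True)[:,0];print(cv2.contourArea(q),[(tuple(p),(U@(ray(f,*map(float,p),51)[:2]-o)).round(1)) for p in ap])
E
```

```text
t: 12.85
tcp_pos: [437.1, 88.9, 112.3]
eef_rot: [0.001, 0.87, 0.492, 0.002]
force: [-0.7, -0.3, -0.1]
finger_gap: 43.2
grasp_force: 0.0
t: 13.35
tcp_pos: [443.8, 143.4, 111.0]
eef_rot: [-0.002, 0.99, 0.144, 0.001]
force: [0.3, -0.2, 0.5]
finger_gap: 85.7
grasp_force: 0.0
t: 13.85
tcp_pos: [443.4, 139.0, 110.4]
eef_rot: [-0.0, 0.999, -0.035, 0.0]
force: [-0.2, -0.2, 0.2]
finger_gap: 85.3
grasp_force: 0.0
lane 37.421268169176756 -3.3699942234999027 F -0.18172248307866462 0.1405415430895343 0.18631602148257684
-4.08261173620766
132.5 [((np.int32(314), np.int32(162)), array([  0.3, -39.8])), ((np.int32(318), np.int32(168)), array([ -2.4, -36.2])), ((np.int32(338), np.int32(168)), array([-14.7, -36.5])), ((np.int32(338), np.int32(162)), array([-14.3, -40.2]))]
822.5 [((np.int32(219), np.int32(160)), array([ 58.1, -39.7])), ((np.int32(291), np.int32(167)), array([ 14.1, -36.4])), ((np.int32(312), np.int32(163)), array([  1.5, -39.2])), ((np.int32(309), np.int32(155)), array([  3.7, -44.1])), ((np.int32(297), np.int32(159)), array([ 10.8, -41.5])), ((np.int32(222), np.int32(153)), array([ 5
[... 554 characters left out ...]
 array([-14.8,  39.3])), ((np.int32(327), np.int32(259)), array([-13.6,  25.7])), ((np.int32(283), np.int32(257)), array([15.9, 24.9])), ((np.int32(288), np.int32(248)), array([12.9, 18.2])), ((np.int32(330), np.int32(249)), array([-14.9,  18.3])), ((np.int32(331), np.int32(236)), array([-14.7,   8.9])), ((np.int32(293), np.int32(235)), array([10.2,  8.8])), ((np.int32(309), np.int32(194)), array([  1.8, -19.4])), ((np.int32(300), np.int32(178)), array([  8.2, -29.6])), ((np.int32(276), np.int32(169)), array([ 23.2, -35. ])), ((np.int32(224), np.int32(166)), array([ 55.1, -36.1])), ((np.int32(232), np.int32(172)), array([ 50.2, -32.5])), ((np.int32(210), np.int32(238)), array([64.4, 12.2]))]
```

```bash
python3 -m handwheel '[[[0.004,0.003,-0.08,0,0,-0.03,1],[0.004,0.003,-0.16,0,0,-0.03,1],[0.004,0.003,-0.22,0,0,-0.03,1],[0.004,0.003,-0.26,0,0,-0.03,1],[0.004,0.003,-0.26,0,0,-0.03,1]]]'
python3 -m handwheel '[[[0,0,-0.02,0,0,0,1],[0,0,-0.035,0,0,0,1],[0,0,-0.035,0,0,0,1],[0,0,-0.035,0,0,0,1],[0,0,-0.035,0,0,0,1]]]'
python3 l.py
```

```text
t: 14.4
tcp_pos: [443.2, 138.3, 30.9]
eef_rot: [0.0, 0.999, -0.048, -0.002]
force: [-0.8, -0.6, 0.4]
finger_gap: 85.1
grasp_force: 0.0
t: 14.9
tcp_pos: [445.1, 138.7, 22.3]
eef_rot: [-0.0, 0.999, -0.049, 0.0]
force: [0.9, -0.6, -0.4]
finger_gap: 85.1
grasp_force: 0.0
lane 37.24221826568071 -5.150625172245634 F -0.5140633346879254 -0.9123873987008745 -0.4143073096193273
```

```bash
python3 -m handwheel '[[[0,0,0,0,0,0,0.8],[0,0,0,0,0,0,0.6],[0,0,0,0,0,0,0.45],[0,0,0,0,0,0,0.38],[0,0,0,0,0,0,0.34]]]'
python3 -m handwheel '[[[0,0,0,0,0,0,0.3],[0,0,0,0,0,0,0.3],[0,0,0,0,0,0,0.3],[0,0,0,0,0,0,0.3],[0,0,0,0,0,0,0.3]]]'
python3 l.py
```

```text
t: 15.4
tcp_pos: [445.2, 139.2, 23.2]
eef_rot: [-0.0, 0.999, -0.049, 0.0]
force: [-2.7, 0.4, 9.6]
finger_gap: 65.4
grasp_force: 56.9
t: 15.9
tcp_pos: [445.2, 139.2, 23.2]
eef_rot: [-0.0, 0.999, -0.049, 0.0]
force: [-3.3, -0.3, 9.0]
finger_gap: 65.6
grasp_force: 56.9
lane 37.71436346413636 -5.145481091840635 F -0.6196513012307661 3.2190792220698485 9.027901159088735
```

The grip is wedged at the pad edges with the block still about 19° off. So I'll turn the gripped block 10° and shift it 4 mm towards the centre line, release, then regrip flush.

```bash
python3 -m handwheel '[[[-0.003,0,0,0,0,0.05,0.3],[-0.006,0,0,0,0,0.1,0.3],[-0.01,0,0,0,0,0.16,0.3],[-0.013,0.001,0,0,0,0.22,0.3],[-0.013,0.001,0,0,0,0.22,0.3]]]'
python3 l.py
python3 -m handwheel '[[[0,0,0,0,0,0,0.6],[0,0,0,0,0,0,0.8],[0,0,0,0,0,0,1],[0,0,0,0,0,0,1],[0,0,0,0,0,0,1]]]'
python3 -m handwheel '[[[0,0,0,0,0,-0.1,1],[0,0,0,0,0,-0.22,1],[0,0,0,0,0,-0.32,1],[0,0,0,0,0,-0.4,1],[0,0,0,0,0,-0.4,1]]]'
python3 l.py
python3 -m handwheel '[[[0,0,0,0,0,0,0.8],[0,0,0,0,0,0,0.6],[0,0,0,0,0,0,0.4],[0,0,0,0,0,0,0.3],[0,0,0,0,0,0,0.3]]]'
python3 l.py
```

```text
t: 16.4
tcp_pos: [443.2, 134.3, 23.2]
eef_rot: [0.002, 0.999, 0.034, 0.001]
force: [1.4, -8.8, 9.2]
finger_gap: 65.7
grasp_force: 58.7
lane 32.7232436643723 -3.696713108779 F -8.664491840985628 -2.170441500094953 9.206542289585103
t: 16.9
tcp_pos: [440.6, 139.6, 21.9]
eef_rot: [-0.0, 0.999, 0.038, -0.0]
force: [0.7, -0.4, 0.3]
finger_gap: 85.3
grasp_force: 0.0
t: 17.4
tcp_pos: [440.6, 139.4, 21.8]
eef_rot: [-0.0, 0.993, -0.119, -0.0]
force: [-0.7, 0.0, -0.6]
finger_gap: 85.1
grasp_force: 0.0
lane 37.51327589437899 -0.6185504937528452 F -0.05569717445397235 0.7232821542018634 -0.5674794940007931
t: 17.9
tcp_pos: [439.3, 134.9, 22.0]
eef_rot: [0.003, 0.993, -0.12, -0.002]
force: [-3.8, -6.8, 9.2]
finger_gap: 58.6
grasp_force: 63.7
lane 32.908189906923276 0.3053408546393124 F -7.114741252161528 3.105157057152424 9.219103358317522
```

```bash
python3 -m handwheel '[[[0,0,0,0,0,0.06,0.3],[0,0,0,0,0,0.12,0.3],[0,0,0,0,0,0.186,0.3],[0,0,0,0,0,0.186,0.3],[0,0,0,0,0,0.186,0.3]]]'
python3 l.py
python3 - <<'E'
from h import *
grab('wrist','w5.png');M=R.from_quat(np.roll(r.get_state()['eef_rot'],-1)).as_matrix();print(np.degrees(np.arctan2(M[1,0],M[0,0])))
E
```

```text
t: 18.4
tcp_pos: [440.1, 131.0, 22.0]
eef_rot: [0.005, 0.999, -0.05, -0.002]
force: [-2.3, -13.4, 10.9]
finger_gap: 58.7
grasp_force: 64.0
lane 29.156162710402164 -0.8833967300322438 F -13.568484299125613 1.0057795085574215 10.933247941862504
-5.717702084982177
```

```bash
cat > asc.py <<'E'
from h import *
import sys
f=load('wrist');o=np.array([436.5,102.1]);a=np.radians(84.63);U=np.array([[np.cos(a),np.sin(a)],[-np.sin(a),np.cos(a)]])
xs=np.arange(150,-40,-3.);ys=np.arange(48,-56,-3.)
im=cv2.GaussianBlur(f['img'],(3,3),0).astype(int);print('rows lane x, cols lane y',ys[0],'..',ys[-1])
for x in xs:
  l=''
  for y in ys:
    u,v=proj(f,np.r_[o+U.T@np.array([x,y]),51]).round().astype(int)
    if not(0<=u<512 and 0<=v<384): l+='??';continue
    R_,G,B=im[v,u];m=(R_+G+B)/3;d=R_-B
    l+=('##' if m<60 else 'bb' if d<-5 and m<125 else 'WW' if m>170 else 'ss' if abs(d)<=8 and m>125 else 'rr' if d>25 else 'tt' if d>8 else '..')
  print('%4d %s'%(x,l))
E
python3 asc.py
```

```text
rows lane x, cols lane y 48.0 .. -54.0
 150 ??????????????????????????????????????????????????????????????????????
 147 ??????????????????????????????????????????????????????????????????????
 144 ??????????????????????????????????????????????????????????????????????
 141 ??????????????????????????????????????????????????????????????????????
 138 ??????????????????????????????????????????????????????????????????????
 135 ??????######??????????????????????????????????????????????????????????
 132 ??????########tttttt??????????????????????????????????????????????????
 129 ??????##########ttttttttsstt??????????????????????????????????????????
 126 ??????############ttttttsstttttttt##??????????????????????????????????
 123 ??????##############ttttssttttttttbb##########????????????????????????
 120 ??????##############..ttssttttttttbbbb############bbbb????????????????
 117 ??????################ttssttttttttbbbbbbbbbb##bbbbbbbbbbbbtt..????????
 114 ??????..################ssttttttttbbbbbbbbbbbbbbbbbbbbbbbbtt..........
 111 ??????##..################ttttttttbbbbbbbbbbbbbbbbbbbbbbbbtt........
[... 3102 characters left out ...]
bbbbttttss..bb..
 -15 ????################################bbbbbbbbbbbbbbbbbbbbbbssttss......
 -18 ????##############################bbbbbbbbbbbbbbbbbbbbbbbbssttss......
 -21 ????############################ttbbbbbbbbbbbbbbbbbbbbbbbbssttss......
 -24 ????##########################..ttbbbbbbbbbbbbbbbbbbbbbbbbssttss......
 -27 ????tttt..............######ttttttbbbbbbbbbbbbbbbbbbbbbbbbsstt........
 -30 ????tttt............########ttttttbbbbbbbbbbbbbbbbbbbbbbbbtttt........
 -33 ????tttt............########ttttttbbbbbbbbbbbbbbbbbbbbbbbbtttt........
 -36 ????tt..............##########ttttbbbbbbbbbbbbbbbbbbbbbbbbtttt........
 -39 ????##..............##########ttttbbbbbbbbbbbbbbbbbbbbbbbbtttt........
```

The block is now square: lane x -1 to 58, y +24 to -27, with the leaf lying along its right side. I'll slide it forward while gripped, into the narrow lane past the lead-in.

```bash
python3 -m handwheel '[[[0.003,0.03,0,0,0,0,0.3],[0.006,0.06,0,0,0,0,0.3],[0.008,0.09,0,0,0,0,0.3],[0.01,0.12,0,0,0,0,0.3],[0.012,0.15,0,0,0,0,0.3]]]'
python3 l.py
python3 -m handwheel '[[[0,0,0,0,0,0,0.3],[0,0,0,0,0,0,0.3]]]'
python3 l.py
python3 - <<'E'
from h import *
grab('wrist','w6.png')
E
python3 asc.py | sed -n '8,50p'
```

```text
t: 18.95
tcp_pos: [443.2, 175.0, 22.1]
eef_rot: [0.007, 0.999, -0.049, -0.003]
force: [-3.3, -15.1, 15.5]
finger_gap: 58.6
grasp_force: 64.6
lane 73.1948636218377 0.11412796449089946 F -15.357853774277856 1.8778769430967783 15.547816483683695
t: 19.15
tcp_pos: [443.4, 178.6, 22.0]
eef_rot: [0.004, 0.999, -0.048, -0.002]
force: [-3.0, -8.8, 9.8]
finger_gap: 58.7
grasp_force: 65.4
lane 76.84974242216401 0.28103667830329204 F -9.05018029070812 2.1251132520749394 9.804360883551402
 132 ????tttt..######....########ttttttbb##############bbbbbbbbtt....bbbb..
 129 ????##########################ttttbbbbbbbb######bbbbbbbbbbtttt........
 126 ????############################ttbbbbbbbbbbbbbbbbbbbbbbbbtt..........
 123 ????##############################bbbbbbbbbbbbbbbbbbbbbbsstttt........
 120 ????################################bbbbbbbbbbbbbbbbbbbbsstt..........
 117 ????..##################################bbbbbbbbbbbbbbbbsstt..........
 114 ????##########################..WWtttt####bbbbbbbbbbbbbbbbtt..........
 111 ????####################........tttttttt..##bbbbbbbbbbbb..tt..........
 108 ????#
[... 1949 characters left out ...]
ttttttttbb..ttbb
  30 ????########################..####bbbbbbbbbbbbbbbbbbbbWWttttttbb..ttbb
  27 ????############################ttbbbbbbbbbbbbbbbbbbbbWWttttttbb..ttbb
  24 ????##########################..ttbbbbbbbbbbbbbbbbbbbbWWtttttttt..ttbb
  21 ????tttt............########ttttttbbbbbbbbbbbbbbbbbbbbWWtttttttt..ttbb
  18 ????tttt............########ttttttbbbbbbbbbbbbbbbbbbbbWWtttttttt..bbbb
  15 ????tttt............########ttttttbbbbbbbbbbbbbbbbbbbbWWttttttttss....
  12 ????tt..............##########ttttbbbbbbbbbbbbbbbbbbbbsstttttttt......
   9 ????##............############ttttbbbbbbbbbbbbbbbbbbbbbbtttttt........
   6 ????##............############ttttbbbbbbbbbbbbbbbbbbbbtttttttt....bb..
```

```bash
python3 -m handwheel '[[[-0.001,-0.014,0,0,0,0,0.45],[-0.001,-0.014,0,0,0,0,0.65],[-0.001,-0.014,0,0,0,0,0.7],[-0.001,-0.014,0,0,0,0,0.7],[-0.001,-0.014,0,0,0,0,0.7]]]'
python3 l.py
python3 -m handwheel '[[[0,0,0.03,0,0,0,0.7],[0,0,0.1,0,0,0,0.7],[0,0,0.2,0,0,0,0.7],[0,0,0.3,0,0,0,0],[0,0,0.3,0,0,0,-1]]]'
python3 -m handwheel '[[[0,0,0,0,0,0.2,-1],[0,0,0,0,0,0.4,-1],[0,0,0,0,0,0.6,-1],[0,0,0,0,0,0.8,-1],[0,0,0,0,0,0.9,-1]]]'
python3 -m handwheel '[[[-0.005,-0.05,0,0,0,0.2,-1],[-0.01,-0.1,0,0,0,0.4,-1],[-0.014,-0.15,0,0,0,0.6,-1],[-0.017,-0.18,0,0,0,0.8,-1],[-0.017,-0.18,0,0,0,0.9,-1]]]'
python3 -m handwheel '[[[0,0,0,0,0,0.2,-1],[0,0,0,0,0,0.2,-1]]]'
python3 l.py
python3 - <<'E'
from h import *
grab('wrist','w7.png');M=R.from_quat(np.roll(r.get_state()['eef_rot'],-1)).as_matrix();print(np.degrees(np.arctan2(M[1,0],M[0,0])))
E
python3 asc.py | sed -n '2,55p'
```

```text
t: 19.7
tcp_pos: [444.1, 180.3, 21.9]
eef_rot: [-0.0, 0.999, -0.046, 0.0]
force: [1.2, -0.1, -0.4]
finger_gap: 72.4
grasp_force: 0.0
lane 78.56575476663593 -0.23875919610401297 F -0.02041966137899355 -1.2172699165300094 -0.43492154641225367
t: 20.2
tcp_pos: [447.8, 181.7, 116.7]
eef_rot: [-0.002, 0.999, -0.046, 0.005]
force: [1.3, -0.2, 0.3]
finger_gap: 44.6
grasp_force: 0.0
t: 20.7
tcp_pos: [443.6, 179.6, 111.6]
eef_rot: [-0.0, 0.952, 0.305, -0.0]
force: [-0.8, -0.3, -0.4]
finger_gap: -0.1
grasp_force: 0.0
t: 21.2
tcp_pos: [438.3, 123.7, 111.4]
eef_rot: [0.0, 0.789, 0.614, -0.001]
force: [0.3, 0.2, 0.5]
finger_gap: -0.5
grasp_force: 0.0
t: 21.4
tcp_pos: [438.6, 125.5, 111.7]
eef_rot: [-0.0, 0.739, 0.673, -0.0]
force: [-0.7, -0.6, 0.5]
finger_gap: 0.0
grasp_force: 0.0
lane 23.524261573418453 0.10876096465778806 F -0.6353821453548575 0.6626638743480886 0.5088617036201197
84.54629276292432
 150 ??????????????????????????????????????????????????????????????????????
 147 ??????????????????????????????????????????????????????????????????????
 144 ttttttbbbbbb......bbbbbbbb##############bb
[... 3204 characters left out ...]
WWtt..bb..tttttt
  15 ttttttbb..........bbbbbbbbbbbbbbbbbbbbbbbbbbbbbbbbttttWW....bb..tttttt
  12 ttttttbb......ss..bbbbbbbbbbbbbbbbbbbbbbbbbbbbbbttssttWWss..bb..tttttt
   9 ttttttbb......ss..bbbbbbbbbbbbbbbbbbbbbbbbbbbbbbtt..ttssttbbbb..tttttt
   6 ttttttbb..........bbbbbbbbbbbbbbbbbbbbbbbbbbbbbbtt..ttttttbbbb..tttttt
   3 ttttttbb..........bbbbbbbbbbbbbbbbbbbbbbbbbbbbbbttssssWW..ssbb..tttttt
   0 ttttttbb..........bbbbbbbb..tt####......bbbbbbbbtt....ssbbbbbb..tttttt
  -3 ttttttbb..........bbbbbbbbtt..####..tt..bbbbbbbbtt..bbbbbbbbbb..tttttt
  -6 ttttttbb..........bb####....tt####tt....####bbbbtt....bb..bbbb..tttttt
  -9 ttttttbb......ss..######....tt####tttt..######bbttss......bbbb..tttttt
```

The block is square at lane x 47 to 106, and the pad shows at about x≈143–146. I'll go down behind the block and push, then feel slowly for the buffer.

```bash
python3 -m handwheel '[[[0,0,-0.15,0,0,0,-1],[0,0,-0.28,0,0,0,-1],[0,0,-0.322,0,0,0,-1],[0,0,-0.322,0,0,0,-1],[0,0,-0.322,0,0,0,-1]]]'
python3 l.py
python3 -m handwheel '[[[0.002,0.025,0,0,0,0,-1],[0.004,0.045,0,0,0,0,-1],[0.006,0.065,0,0,0,0,-1],[0.008,0.085,0,0,0,0,-1],[0.01,0.105,0,0,0,0,-1]]]'
python3 l.py
python3 -m handwheel '[[[0.001,0.01,0,0,0,0,-1],[0.002,0.02,0,0,0,0,-1],[0.002,0.02,0,0,0,0,-1],[0.002,0.02,0,0,0,0,-1],[0.002,0.02,0,0,0,0,-1]]]'
python3 l.py
```

```text
t: 21.95
tcp_pos: [439.8, 126.3, 16.1]
eef_rot: [0.0, 0.739, 0.673, 0.001]
force: [0.5, -1.0, 0.3]
finger_gap: -0.0
grasp_force: 0.0
lane 24.430244834036994 -1.0133582693482968 F -0.9814567416786883 -0.554627307725261 0.27681649615913495
t: 22.45
tcp_pos: [441.5, 151.6, 16.1]
eef_rot: [0.003, 0.74, 0.672, -0.004]
force: [-2.7, -11.0, 8.7]
finger_gap: -0.0
grasp_force: 5.3
lane 49.77962830244309 -0.30257161775060126 F -11.20941467316479 1.6658804122749435 8.724507386438654
t: 22.95
tcp_pos: [442.2, 159.3, 16.0]
eef_rot: [0.002, 0.74, 0.672, -0.003]
force: [-1.7, -8.2, 5.7]
finger_gap: -0.0
grasp_force: 4.4
lane 57.47582585884142 -0.31262951228849367 F -8.35188980016583 0.9670603490486607 5.715844927281179
```

```bash
python3 -m handwheel '[[[0.001,0.006,0,0,0,0,-1],[0.001,0.012,0,0,0,0,-1],[0.002,0.018,0,0,0,0,-1],[0.002,0.024,0,0,0,0,-1],[0.002,0.024,0,0,0,0,-1]]]';python3 l.py
python3 -m handwheel '[[[0,0.004,0,0,0,0,-1],[0.001,0.008,0,0,0,0,-1],[0.001,0.012,0,0,0,0,-1],[0.001,0.012,0,0,0,0,-1],[0.001,0.012,0,0,0,0,-1]]]';python3 l.py
```

```text
t: 23.45
tcp_pos: [442.6, 165.9, 15.9]
eef_rot: [0.002, 0.74, 0.672, -0.004]
force: [-2.2, -9.2, 5.5]
finger_gap: -0.2
grasp_force: 4.7
lane 64.07729220195712 -0.13414747934219573 F -9.40903152654953 1.3040810884059537 5.526980690561952
t: 23.95
tcp_pos: [443.7, 172.4, 15.8]
eef_rot: [0.001, 0.74, 0.673, -0.001]
force: [0.1, -6.1, 3.2]
finger_gap: 0.1
grasp_force: 3.0
lane 70.67984352104477 -0.537911967437994 F -6.033077835050826 -0.7087387531725365 3.1709957344554267
```

```bash
python3 -m handwheel '[[[0,0.003,0,0,0,0,-1],[0,0.006,0,0,0,0,-1],[0,0.006,0,0,0,0,-1]]]';python3 l.py
python3 -m handwheel '[[[0,0.003,0,0,0,0,-1],[0.001,0.006,0,0,0,0,-1],[0.001,0.006,0,0,0,0,-1]]]';python3 l.py
```

```text
t: 24.25
tcp_pos: [443.8, 174.3, 15.7]
eef_rot: [0.001, 0.74, 0.673, -0.001]
force: [-0.8, -5.5, 2.1]
finger_gap: -0.2
grasp_force: 2.9
lane 72.54010905339689 -0.5566837108455962 F -5.557586062977625 0.27929089122511275 2.1144403077333638
t: 24.55
tcp_pos: [444.1, 176.0, 15.8]
eef_rot: [0.001, 0.74, 0.673, -0.001]
force: [-0.8, -6.1, 3.7]
finger_gap: -0.2
grasp_force: 3.1
lane 74.25310551420823 -0.6478218285782376 F -6.108877568669835 0.19356994212796996 3.703989981646839
```

```bash
python3 -m handwheel '[[[0,0.003,0,0,0,0,-1],[0,0.006,0,0,0,0,-1],[0,0.006,0,0,0,0,-1]]]';python3 l.py
python3 -m handwheel '[[[0,0.003,0,0,0,0,-1],[0.001,0.006,0,0,0,0,-1],[0.001,0.006,0,0,0,0,-1]]]';python3 l.py
```

```text
t: 24.85
tcp_pos: [444.1, 176.8, 15.7]
eef_rot: [0.001, 0.74, 0.673, -0.002]
force: [-0.8, -6.9, 5.1]
finger_gap: 0.1
grasp_force: 3.8
lane 75.06542716308341 -0.5606024950779869 F -6.92139015707035 0.15353859457524044 5.064030180172251
t: 25.15
tcp_pos: [444.0, 176.7, 15.7]
eef_rot: [0.002, 0.74, 0.673, -0.003]
force: [-1.4, -9.9, 8.5]
finger_gap: -0.1
grasp_force: 5.4
lane 75.00932762978647 -0.5139617871991407 F -9.971837508163661 0.44016163571624656 8.493886758604951
```

```bash
python3 -m handwheel '[[[0,0.003,0,0,0,0,-1],[0,0.005,0,0,0,0,-1],[0,0.005,0,0,0,0,-1]]]';python3 l.py
python3 -m handwheel '[[[0,0.003,0,0,0,0,-1],[0,0.004,0,0,0,0,-1],[0,0.004,0,0,0,0,-1]]]';python3 l.py
```

```text
t: 25.45
tcp_pos: [444.2, 177.6, 15.7]
eef_rot: [0.002, 0.74, 0.672, -0.004]
force: [-1.0, -11.6, 9.1]
finger_gap: -0.2
grasp_force: 5.8
lane 75.8964677190542 -0.5582746841643473 F -11.679649537924991 -0.099292942439411 9.128935028495945
t: 25.75
tcp_pos: [444.2, 177.6, 15.7]
eef_rot: [0.003, 0.74, 0.672, -0.004]
force: [-1.4, -12.9, 9.8]
finger_gap: 0.1
grasp_force: 6.8
lane 75.92192269607844 -0.568794051015379 F -12.970474402094869 0.17310929011712672 9.802297405080807
```

```bash
cat >> l.py <<'E'
print('est buffer',-(s['force'][:2]@ux)-.67*(5.9+s['force'][2]))
E
python3 -m handwheel '[[[0,0,0.005,0,0,0,-1],[0,0,0.005,0,0,0,-1]]]';python3 l.py
python3 -m handwheel '[[[0,0,0.006,0,0,0,-1],[0,0,0.006,0,0,0,-1]]]';python3 l.py
```

```text
t: 25.95
tcp_pos: [443.3, 180.3, 16.2]
eef_rot: [0.001, 0.74, 0.673, -0.003]
force: [0.9, -7.3, -3.0]
finger_gap: 0.2
grasp_force: 3.5
lane 78.46959752057383 0.5946525829151632 F -7.17802798335614 -1.5984771435038496 -3.0071959202092255
est buffer 5.23984924989632
t: 26.15
tcp_pos: [442.7, 180.2, 17.6]
eef_rot: [0.001, 0.74, 0.673, -0.003]
force: [0.6, -5.8, -5.0]
finger_gap: 0.1
grasp_force: 3.3
lane 78.3284497911214 1.1341578888255581 F -5.765040592302299 -1.1588865470989864 -5.0280908249142096
est buffer 5.180861444994819
```

```bash
python3 -m handwheel '[[[0,0.004,-0.004,0,0,0,-1],[0,0.006,-0.004,0,0,0,-1],[0,0.006,-0.004,0,0,0,-1]]]';python3 l.py
python3 -m handwheel '[[[0,0.003,0,0,0,0,-1],[0,0.005,0,0,0,0,-1],[0,0.005,0,0,0,0,-1]]]';python3 l.py
```

```text
t: 26.45
tcp_pos: [443.1, 181.2, 16.3]
eef_rot: [0.001, 0.74, 0.673, -0.004]
force: [0.9, -8.4, -2.6]
finger_gap: -0.0
grasp_force: 4.1
lane 79.32785798962627 0.8747577716511783 F -8.277465664046256 -1.6976976201896963 -2.5728829274786102
est buffer 6.048297225456924
t: 26.75
tcp_pos: [443.1, 181.8, 16.3]
eef_rot: [0.002, 0.74, 0.672, -0.004]
force: [0.3, -9.5, -2.7]
finger_gap: 0.2
grasp_force: 4.8
lane 79.94640271549335 0.8454578057136608 F -9.416511302688773 -1.223877429316228 -2.7137588691225965
est buffer 7.281729745000913
```

```bash
python3 -m handwheel '[[[0,0.003,0,0,0,0,-1],[0,0.004,0,0,0,0,-1],[0,0.004,0,0,0,0,-1],[0,0.004,0,0,0,0,-1],[0,0.004,0,0,0,0,-1]]]';python3 l.py
```

```text
t: 27.25
tcp_pos: [443.2, 182.2, 16.3]
eef_rot: [0.002, 0.74, 0.672, -0.005]
force: [0.7, -10.5, -1.0]
finger_gap: 0.0
grasp_force: 5.3
lane 80.33798822144966 0.8237526123397068 F -10.382281025598878 -1.7077636586051894 -1.04249203240428
est buffer 7.127750687309746
```

The buffer is about half in: the force estimate gives about 7 N and 5.3 mm of travel gives 8.5 N, held for over 0.5 s. I'll back off gently, lift and check.

```bash
python3 -m handwheel '[[[0,-0.01,0,0,0,0,-1],[-0.002,-0.02,0,0,0,0,-1],[-0.003,-0.03,0,0,0,0,-1],[-0.004,-0.045,0,0,0,0,-1],[-0.005,-0.055,0,0,0,0,-1]]]';python3 l.py
python3 -m handwheel '[[[0,0,0.04,0,0,0,-1],[0,0,0.1,0,0,0,-1],[0,0,0.2,0,0,0,-1],[0,0,0.3,0,0,0,-1],[0,0,0.3,0,0,0,-1]]]'
python3 -m handwheel '[[[-0.01,-0.1,0,0,0,0,-1],[-0.01,-0.1,0,0,0,0,-1],[-0.01,-0.1,0,0,0,0,-1],[-0.01,-0.1,0,0,0,0,-1],[-0.01,-0.1,0,0,0,0,-1]]]'
python3 - <<'E'
from h import *
grab('wrist','w8.png')
E
python3 asc.py | sed -n '4,60p'
```

```text
t: 27.75
tcp_pos: [443.5, 173.7, 18.2]
eef_rot: [-0.0, 0.739, 0.674, 0.002]
force: [-0.6, 0.8, 0.3]
finger_gap: -0.0
grasp_force: 0.0
lane 71.95156537869931 -0.2554892041458565 F 0.7339219293856067 0.7111359331887375 0.2624787292332425
est buffer -4.862782677971879
t: 28.25
tcp_pos: [446.6, 174.8, 112.6]
eef_rot: [0.002, 0.739, 0.674, 0.005]
force: [0.9, -0.4, 0.1]
finger_gap: 0.1
grasp_force: 0.0
t: 28.75
tcp_pos: [439.5, 143.1, 107.4]
eef_rot: [-0.0, 0.739, 0.674, 0.0]
force: [-0.2, -0.4, -0.5]
finger_gap: -0.0
grasp_force: 0.0
 144 ttttttbb......sssssssssssssssssssssssssssssssssstt........bbbb..tttttt
 141 ttttttbb......sssssssssssssssssssssssssssssssssstt........bbbbtttttttt
 138 ttttttbb......ssrrrrttrrtttttttttttttttttttttttttt........bbbb..tttttt
 135 ttttttbb........rrrrrrrrrrrrrrrrrrrrrrrrrrrrrrrrtt........bbbb..tttttt
 132 ttssttbb........rrrrttrrrrrrrrrrrrrrrrrrrrrrrrrrtt........bbbbtttttttt
 129 ttttttbb........rrrrrrrrrrrrrrrrrrrrrrrrrrrrrrtttt........bbbb..tttttt
 126 ttttttbb........rrrrrrrrrrrrrrrrrrrrrrrrrrrrrrtttt........bbbbtttttttt
 123 ttttttbb........rrrrrrrrrrr
[... 3067 characters left out ...]
WW..ssbb..tttttt
   0 ttttttbb........########tttttt####tttttt######bbttssbb..bbbbbb..tttttt
  -3 ttttttbb........########..tttt####tttttt########ttss..bbbbbbbb..tttttt
  -6 ttttttbb......ss########tt..tt####tttttt########ttss......bbbb..tttttt
  -9 ttttttbb........########tttttt####tttt..########tt........bbbb..tttttt
 -12 ttttttbb......##############tt##..tt##############........bbbb..tttttt
 -15 ttttttbb....bb##############tt##..################bb......bbbb..tttttt
 -18 ..ttttbb....######################################........bbbb########
 -21 ##..ttbb..############################################bb..bbbb########
 -24 ######################################################################
```

```bash
python3 -c "
from bench import workorder
print(workorder.sign_off())"
```

```text
the job is handed in; nothing more can be done
None
```

I handed the job in at about 29 s of robot time, and the hand-in returned no verdict. The V-block rests against the buffer, which I had pressed about half in (an estimated 7–8 N). The gate is shut behind it, and I did not touch the drilled block or the nut. On the way the block jammed askew in the gate, with up to 77 N on the wrist, and I regripped and squared it without lifting it.

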